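Close the lamp driver's lid and hold its heat sink flush on the sloped bracket

ROBOT

A 7-joint arm with a two-finger parallel gripper is mounted at the origin on the work surface. World frame = base frame: x ahead of the robot, y to its left, z up, the work surface at z = 0. Lengths are in m, angles in rad, forces in N, time in s.
With the tool pointing down it reaches from about 0.375 to 0.925 m from the base axis. Payload 3.1 kg.
Tool frame: the origin (TCP) lies at the very end of the fingers, on their centre line; the grasp point (between the pads) lies 19 mm behind it; y points along the fingers, x is the direction in which the jaws open and shut, and the axes are right-handed (so a half turn about y gives the same grasp; the last joint's range is limited). The gripper opens to 85 mm and grips with 20 to 120 N. Pads are 22 mm wide; open, the fingers measure 114 mm over their backs; the gripper's body (76 mm by 85 mm) begins 54 mm behind the grasp point. The pads swing forward as they close: fully open they stand 13 mm farther back than shut.
Start: joints at [-1.304, 0.383, 0.044, 1.598, -0.018, 1.161, -0.05], TCP at [0.232, 0.607, 0.231] pointing down, gripper open.
Joint ranges: [-2.61, 2.61], [-0.41, 2.15], [-1.48, 1.57], [0, 2.5], [-1.57, 4.71], [0.05, 1.97], [-2.85, 2.85]. Speed limits (rad/s): [2.79, 2.79, 3.14, 3.14, 3.14, 3.14, 3.14].

INTERFACE

Orientations are given as a unit quaternion [x, y, z, w].
In Python, from bench import bot, vision gives the robot as it stands.
- The arm moves only by the shell command python3 -m handwheel 'ROWS'. ROWS is JSON, a list of rows, each a list of 3 entries, a list of its own where there are three numbers: the closure, from -1 (fully open) to 1 (shut), so that 0 is half open, then the shift along the tool's x, y, z scaled (see below), then the turn about the tool's y scaled (see below). A call has 1 to 5 rows; each row shifts and turns the commanded pose from where the row before left it, along the tool's axes as they then stand; what a row does not reach is not made up. The controller multiplies each number of a shift by 0.1 m and each number of a turn by pi rad. A row lasts 1/10 s, in which the tool goes at most 50 mm and 8.59 degrees, less where a joint would pass 70% of its speed; a pose out of reach is approached as far as the arm can. A call with a number of a shift or a turn outside -1 to 1 is refused whole. A call with a gripper value outside its range is refused whole. The fingers move at their own pace and stop on an object; the grip force is fixed at half the most. Time passes only in rows, so rows that do not move let the fingers close. It gives the time, the measured TCP pose, the force and the opening at its end, in the units of the state.
- bot.observe(): the state, without advancing time (a new reading comes with each control period).
- vision.grab_frame(name): name is "scene" or "top"; returns the picture (420x560x3 uint8, red, green, blue); there is no depth.
- vision.camera_model(name): a dict with "K" (3x3 intrinsics, pixels), "R" (3x3) and "t" (3): a world point X has camera coordinates R X + t. Camera axes: x right, y down, z forward; pixel columns grow to the right and rows downward; lengths in m; the calibration is good to about 2 mm. A picture is of the moment at which its call begins. camera_model takes no time and is no camera call.
- bot.finish_job(): hands the job in, once; it reports no verdict.
The state is a dict: "t": time; "qpos": joint angles; "joint_velocities": joint speeds; "effort": joint torques, N m; "tcp_pos": TCP position; "orientation": TCP orientation; "force": force on the tool from outside, world axes, zero at the start; "moment": the same for the moment, N m; "opening": finger opening in m.
Only numpy, scipy, OpenCV 4.12 (cv2) and the standard library are available. Lean on these libraries where they do the work, as an engineer would, in place of code of your own. Each camera call takes 0.05 s, during which the arm holds its last target.

TASK

Lower the open lid of the lamp's driver housing until it is fully closed, then pick up the square heat sink by its tall rib and set its underside flush on the sloped bracket face on top of the lid, centred, with the rib running straight up and down the slope. Finish while still gripping it and pressing it lightly but steadily against the face, as if the adhesive were taking; do not let go. Leave everything else on the bench where it is.

Things in the scene. Friction and masses are not known exactly. Their poses are not given: they have to be found in the camera images.
- lid (a joint): angle of the grey lid on the black driver housing, rad: 0 is fully closed, grows as it opens (starts 0.6 to 1.0). The housing is fixed, 130 (front to back) x 170 x 50 high; the 8 thick lid is hinged along its back top edge, so the free edge is on the robot's side. Stiff hinge: the lid stays where left and takes 2 to 5 N down at its tab to close
- lid_hinge (a point): middle of the hinge axis, 50 above the bench, level with the underside of the closed lid. Axes turn with the housing, not the lid: x level, from the free edge towards the hinge (away from the robot), y along the hinge (left), z up
- lid_tab (a point): centre of the upper surface of the flat lift tab (27 x 60 wide x 8 thick) in the middle of the lid's free edge: 142 from the hinge axis along the lid, 8 above its underside. Moves with the lid: x along the lid to the hinge, y along the hinge (left), z out of the lid's upper surface
- seat: bracket plate 66 x 66 x 6 on the lid, moving with it. Origin: centre of its upper (stage) face; z is the face's outward normal, x the level tilt axis (towards the hinge), y points down the slope. Lid closed: face centre 92 above the bench, over the lid's middle line (up to 4 off it), 50 from the hinge. Slope 0.2 to 0.5 rad, falling left; its clamped joint does not give
- heat_sink_center (a point): centre of the loose square aluminium heat sink, 25 above its underside: flat base 60 x 60 x 5, low fins up to 8 high, and one tall grip rib in the middle, 12 thick (along y) x 50 long (along x), its top 50 above the underside. z is up from the base, x runs along the rib. Mass about 0.12 kg. It lies flat on the bench to the left, nearer or farther than the round heat sink
- heat_sink: the same heat sink: its origin is the centre of its underside, axes the same
- round_sink: bystander: round finned metal heat sink, 48 across, 42 high; origin: centre of its underside
- reflector: bystander: round bright metal reflector bowl, 90 across, 40 high; origin: centre of its underside
- screwdriver: bystander: black-handled screwdriver lying to the left
- wrench: bystander: steel wrench lying to the left
- adhesive: bystander: closed white adhesive bottle, 44 across, 120 high; origin: centre of its underside
- carton: bystander: cardboard carton 70 x 100 x 60; origin: centre of its underside
- bulb_jar: bystander: clear jar, 56 across, 70 high; origin: centre of its underside
Not all that is in view belongs to the job. Leave any orange or purple look-alike of the heat_sink alone.

How it is judged:
By the outcome, as a careful person would: the job done as asked, in the order asked, and still so for the second after the job is handed in, while the arm keeps its last pose, push and grip.
It also fails if it takes over 54 s, if anything falls off the work surface, if the arm or the gripper's body presses on something with over 40 N, if the wrist force passes 120 N, or if a joint passes its speed limit or range.

## Working session

There is one attempt and no reset: what is moved stays moved. The work goes in short steps, Python scripts to look and compute and a shell command to move; the robot and the scene stay as the last step left them, time stands still between calls to the robot, and variables do not carry over. Pictures are saved under pics/ and viewed, and the job is handed in when it is done.

```bash
ls; mkdir -p pics; python3 - <<'E'
from bench import bot, vision
import cv2,json
s=bot.observe();print(s)
for n in("scene","top"):
    im=vision.grab_frame(n);cv2.imwrite(f"pics/{n}0.png",im[:,:,::-1])
    c=vision.camera_model(n);print(n,c)
E
```

```text
pics
{'t': 0.0, 'qpos': array([-1.303819  ,  0.38383319,  0.04383708,  1.5995769 , -0.01786581,
        1.16122408, -0.04992299]), 'joint_velocities': array([-0.00091507, -0.0002189 , -0.00058124,  0.00214074, -0.00170273,
       -0.00185675, -0.00128047]), 'effort': array([-2.77877245e-05, -4.33460712e+01,  1.02429327e+00, -2.49513048e+01,
        1.05471094e-02,  1.14821395e-02, -9.38930043e-06]), 'tcp_pos': array([0.2315599 , 0.6063375 , 0.22988706]), 'orientation': array([ 0.58296305,  0.40030156, -0.40177115, -0.58180124]), 'force': array([-0.19643509,  0.22033106,  0.12301832]), 'moment': array([ 0.04213508,  0.01567747, -0.02703921]), 'opening': 0.08535675106188234}
scene {'K': array([[531.24934611,   0.        , 287.50494361],
       [  0.        , 531.24934611, 206.57188812],
       [  0.        ,   0.        ,   1.        ]]), 'R': array([[ 0.11179533,  0.99372771,  0.00265199],
       [ 0.76898303, -0.08482038, -0.63361708],
       [-0.62941791,  0.07287477, -0.77364227]]), 't': array([-0.06236411, -0.39307093,  1.77275168])}
top {'K': array([[467.6607903 ,   0.        , 281.68239144],
       [  0.        , 467.6607903 , 210.44879847],
       [  0.        ,   0.        ,   1.        ]]), 'R': array([[-0.01077769, -0.99992691, -0.00547885],
       [-0.97832541,  0.01167766, -0.20674388],
       [ 0.20679275,  0.00313187, -0.97837976]]), 't': array([-0.0052217 ,  0.57892815,  1.39303576])}
```

View pics/scene0.png

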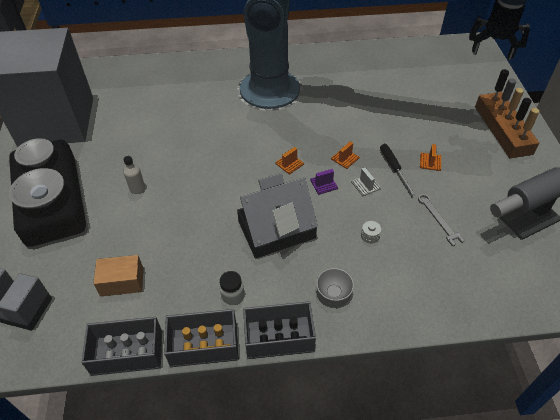

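View pics/top0.png

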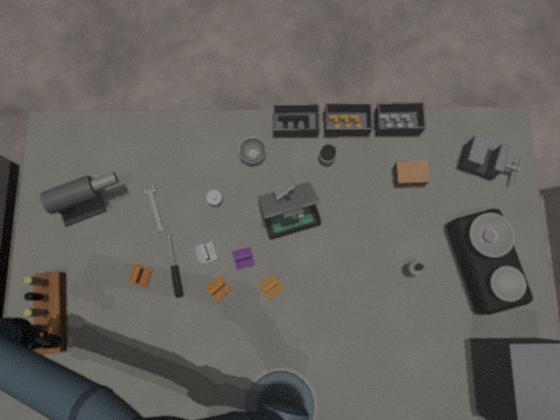

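The scene view shows the silver heat sink at about (367,181), or top (206,252). Things that could be mistaken for it are the orange ones at scene (290,160), (345,153) and (431,158), the purple one at (324,180) and the round sink at (371,231). I choose the silver square one and check it in close crops.

```bash
python3 - <<'E'
import cv2,numpy as np
s=cv2.imread('pics/scene0.png');t=cv2.imread('pics/top0.png')
def crop(im,x,y,w,h,k,n):
    cv2.imwrite(n,cv2.resize(im[y:y+h,x:x+w],None,fx=k,fy=k,interpolation=cv2.INTER_CUBIC))
crop(s,230,140,160,120,5,'pics/c1.png')
crop(t,185,170,150,110,5,'pics/c2.png')
a=cv2.resize(s[160:205,340:395],None,fx=8,fy=8,interpolation=cv2.INTER_CUBIC)
b=cv2.resize(t[232:277,180:235],None,fx=8,fy=8,interpolation=cv2.INTER_CUBIC)
cv2.imwrite('pics/c3.png',cv2.resize(np.hstack([a,b]),(800,327)))
E
```

```text
(no output)
```

View pics/c1.png

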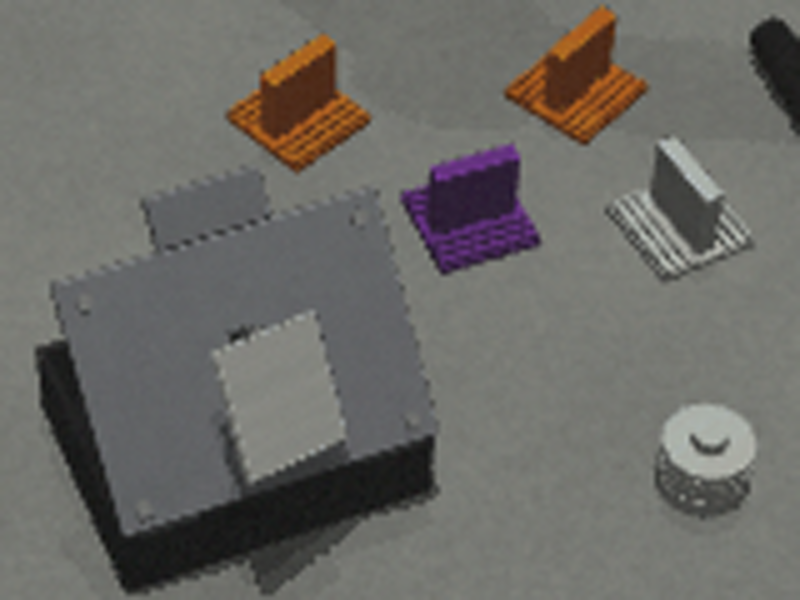

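View pics/c2.png

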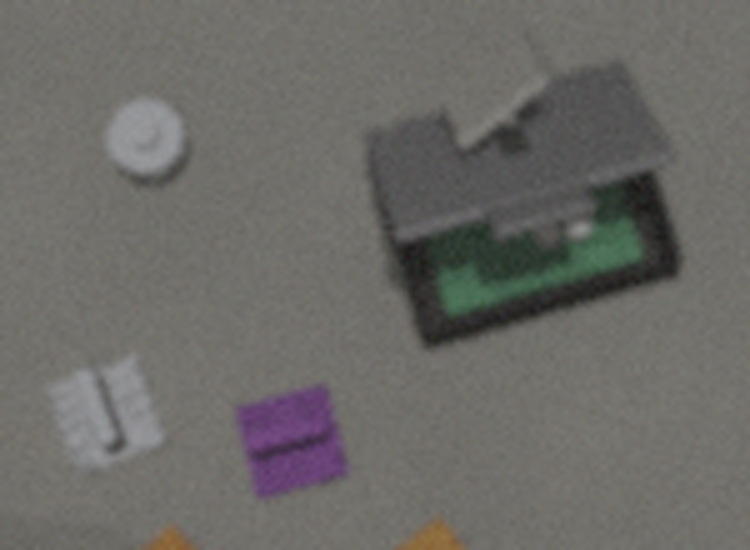

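View pics/c3.png

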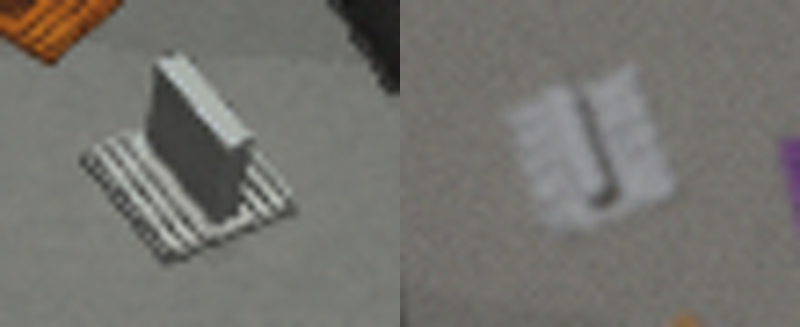

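```bash
cat > h.py <<'E'
from bench import bot, vision
import numpy as np, cv2
from scipy.spatial.transform import Rotation as Ro
C={n:vision.camera_model(n) for n in("scene","top")}
def ray(n,uv):
    c=C[n];d=c['R'].T@np.linalg.solve(c['K'],[uv[0],uv[1],1.]);return -c['R'].T@c['t'],d
def onz(n,uv,z):
    o,d=ray(n,uv);return o+d*(z-o[2])/d[2]
def tri(uvs,uvt):
    (o,d),(p,e)=ray('scene',uvs),ray('top',uvt);d=d/np.linalg.norm(d);e=e/np.linalg.norm(e)
    A=np.c_[d,-e];s=np.linalg.lstsq(A,p-o,rcond=None)[0]
    a,b=o+d*s[0],p+e*s[1];return (a+b)/2,np.linalg.norm(a-b)
def proj(n,X):
    c=C[n];v=c['K']@(c['R']@np.asarray(X)+c['t']);return v[:2]/v[2]
E
python3 - <<'E'
from h import *
np.set_printoptions(precision=4,suppress=True)
s=bot.observe();print(Ro.from_quat(s['orientation']).as_matrix())
f=lambda p:(p[0]/5+230-.4,p[1]/5+140-.4); g=lambda p:(p[0]/5+185-.4,p[1]/5+170-.4)
for p in[(130,590),(437,490)]:print('back bot',onz('scene',f(p),0))
for p in[(126,533),(433,433)]:print('back top/lid ',onz('scene',f(p),.05),onz('scene',f(p),.0556))
for p in[(430,347),(680,272)]:print('front top0/05',onz('top',g(p),0),onz('top',g(p),.05))
for p in[(607,210),(668,278),(752,243)]:print('hs base',onz('scene',f(p),0.0025))
for p in[(48,388),(135,355),(163,438),(88,468)]:print('hs top',onz('top',g(p),0.005))
for p in[(668,138),(655,148),(722,192),(705,205)]:print('rib',onz('scene',f(p),.05))
print('lid free corners',tri(f((52,283)),g((400,240))),tri(f((378,190)),g((672,160))))
print('lid hinge corners',tri(f((126,533)),g((370,132))),tri(f((433,433)),g((622,64))))
E
```

```text
[[ 0.3567 -0.0007 -0.9342]
 [ 0.9342 -0.0023  0.3567]
 [-0.0024 -1.     -0.0002]]
back bot [ 0.6688 -0.0938  0.    ]
back bot [0.6241 0.0699 0.    ]
back top/lid  [ 0.6688 -0.0935  0.05  ] [ 0.6727 -0.0936  0.0556]
back top/lid  [0.6243 0.0656 0.05  ] [0.6284 0.0647 0.0556]
front top0/05 [0.4987 0.0249 0.    ] [0.4912 0.0235 0.05  ]
front top0/05 [ 0.5455 -0.1364  0.    ] [ 0.5365 -0.1323  0.05  ]
hs base [0.4425 0.1941 0.0025]
hs base [0.4963 0.2183 0.0025]
hs base [0.476  0.2704 0.0025]
hs top [0.4744 0.2678 0.005 ]
hs top [0.495  0.2129 0.005 ]
hs top [0.4418 0.1941 0.005 ]
hs top [0.4233 0.2411 0.005 ]
rib [0.4349 0.2254 0.05  ]
rib [0.4416 0.2167 0.05  ]
rib [0.4781 0.2466 0.05  ]
rib [0.4864 0.2354 0.05  ]
lid free corners (array([ 0.5506, -0.0402,  0.1126]), np.float64(0.15909569953111893)) (array([ 0.5854, -0.0401,  0.2127]), np.float64(0.15543212485890623))
lid hinge corners (array([ 0.6395, -0.0156,  0.0173]), np.float64(0.1557133941073006)) (array([ 0.6655, -0.0206,  0.1261]), np.float64(0.15189766339033478))
```

```bash
python3 - <<'E'
from h import *
np.set_printoptions(precision=4,suppress=True)
f=lambda p:(p[0]/5+230-.4,p[1]/5+140-.4); g=lambda p:(p[0]/5+185-.4,p[1]/5+170-.4)
print('free -y',tri(f((52,283)),g((672,160))));print('free +y',tri(f((378,190)),g((400,240))))
print('hinge -y',tri(f((126,533)),g((622,64))));print('hinge +y',tri(f((433,433)),g((370,132))))
print('tab',tri(f((142,202)),g((592,207))),tri(f((262,168)),g((494,235))))
print('cams',ray('scene',(0,0))[0],ray('top',(0,0))[0])
E
python3 - <<'E'
import cv2
s=cv2.imread('pics/scene0.png');t=cv2.imread('pics/top0.png')
cv2.imwrite('pics/d1.png',cv2.resize(s[170:265,232:322],None,fx=8,fy=6.3,interpolation=cv2.INTER_CUBIC)[:598])
cv2.imwrite('pics/d2.png',cv2.resize(t[175:245,253:328],None,fx=8,fy=8,interpolation=cv2.INTER_CUBIC))
E
```

```text
free -y (array([ 0.5859, -0.1203,  0.1464]), np.float64(0.0027917430460101915))
free +y (array([0.5409, 0.0419, 0.1441]), np.float64(0.007905670450315294))
hinge -y (array([ 0.6703, -0.0964,  0.0526]), np.float64(0.0056369959373829565))
hinge +y (array([0.6276, 0.0625, 0.0546]), np.float64(0.004584113219441736))
tab (array([ 0.5546, -0.0729,  0.1643]), np.float64(0.001250165386217644)) (array([ 0.5389, -0.0144,  0.1648]), np.float64(0.004944448543149317))
cams [ 1.425  -0.1006  1.1226] [ 0.2783 -0.0163  1.4826]
```

View pics/d2.png

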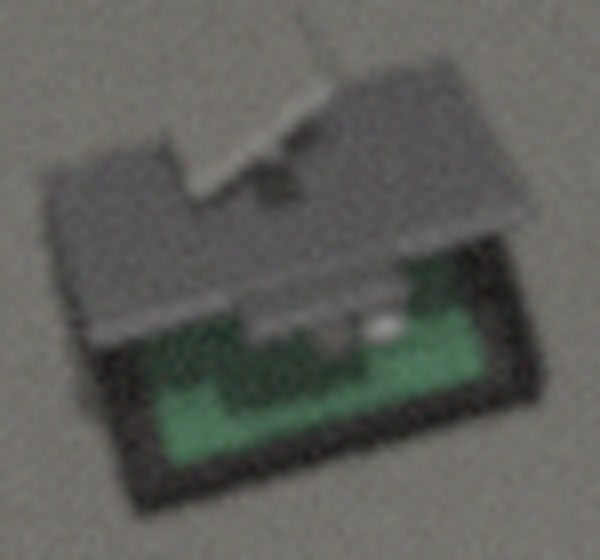

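```bash
python3 -m handwheel '[[1,[0,0,0],0.045],[1,[0,0,0],0.045],[1,[0,0,0],0.045],[1,[0,0,0],0.045],[1,[0,0,0],0.045]]'; cat > w.py <<'E'
from h import *
import sys
np.set_printoptions(precision=3,suppress=True)
s=bot.observe();R=Ro.from_quat(s['orientation']).as_matrix()
print('t',s['t'],'tcp',s['tcp_pos'],'yaw x',np.degrees(np.arctan2(R[1,0],R[0,0])),'F',s['force'],'M',s['moment'],'open',s['opening'],'q7',s['qpos'][6],'ydown',R[:,1])
if len(sys.argv)>1:
    g=np.array(eval(sys.argv[1]));print('shift in tool units',(R.T@(g-s['tcp_pos']))/.1)
E
python3 w.py '[.545,-.045,.23]'
```

```text
t: 0.6
tcp_pos: [0.2317, 0.6067, 0.2304]
orientation: [0.686, 0.172, -0.173, -0.685]
force: [-0.3, 0.9, -0.8]
opening: 0.0123
t 0.6 tcp [0.232 0.607 0.23 ] yaw x 28.26796257149493 F [-0.331  0.884 -0.76 ] M [-0.026 -0.008  0.062] open 0.012271347332355376 q7 -0.725573484564901 ydown [-0.001 -0.002 -1.   ]
shift in tool units [-0.327  0.013 -7.224]
```

```bash
python3 -m handwheel '[[1,[-0.02,0,-0.45],0],[1,[-0.02,0,-0.45],0],[1,[-0.02,0,-0.45],0],[1,[-0.02,0,-0.45],0],[1,[-0.02,0,-0.45],0]]'; python3 -m handwheel '[[1,[-0.02,0,-0.45],0],[1,[-0.02,0,-0.45],0],[1,[-0.02,0,-0.45],0],[1,[-0.02,0,-0.45],0],[1,[-0.02,0,-0.45],0]]';python3 -m handwheel '[[1,[-0.02,0,-0.45],0],[1,[-0.02,0,-0.45],0],[1,[-0.02,0,-0.45],0.036],[1,[0,0,0],0.036],[1,[0,0,0],0]]'; python3 w.py '[.545,-.045,.18]'
```

```text
t: 1.1
tcp_pos: [0.3311, 0.4028, 0.2307]
orientation: [0.685, 0.174, -0.175, -0.685]
force: [-0.1, 0.6, -0.5]
opening: -0.0
t: 1.6
tcp_pos: [0.4299, 0.2006, 0.231]
orientation: [-0.685, -0.175, 0.175, 0.685]
force: [0.4, 0.7, 1.1]
opening: 0.0001
t: 2.1
tcp_pos: [0.4891, 0.0793, 0.2309]
orientation: [0.701, 0.095, -0.095, -0.701]
force: [-0.3, 1.3, 0.0]
opening: 0.0001
t 2.1 tcp [0.489 0.079 0.231] yaw x 15.411326922052258 F [-0.316  1.314  0.047] M [0.076 0.009 0.029] open 9.711182882410574e-05 q7 0.08275063455427498 ydown [-0.001 -0.    -1.   ]
shift in tool units [ 0.209  0.509 -1.347]
```

Now I go over the tab, with the tool x axis already along the housing's x.

```bash
python3 -m handwheel '[[1,[0.07,0.0,-0.45],0],[1,[0.07,0.0,-0.45],0],[1,[0.07,0.0,-0.45],0],[1,[0,0.3,0],0],[1,[0,0,0],0]]'; python3 w.py; python3 - <<'E'
from h import *
a=vision.grab_frame('scene')[140:260,220:380,::-1];b=vision.grab_frame('top')[150:270,220:380,::-1]
cv2.imwrite('pics/e1.png',cv2.resize(np.hstack([a,b]),(800,300),interpolation=cv2.INTER_CUBIC))
E
```

```text
t: 2.6
tcp_pos: [0.5427, -0.0428, 0.1977]
orientation: [-0.7, -0.094, 0.1, 0.701]
force: [-0.6, 0.4, -0.4]
opening: -0.0003
t 2.6 tcp [ 0.543 -0.043  0.198] yaw x 15.725913715859205 F [-0.63   0.423 -0.43 ] M [ 0.135  0.026 -0.002] open -0.0002933562288030416 q7 0.44839567687948023 ydown [-0.008 -0.    -1.   ]
```

View pics/e1.png

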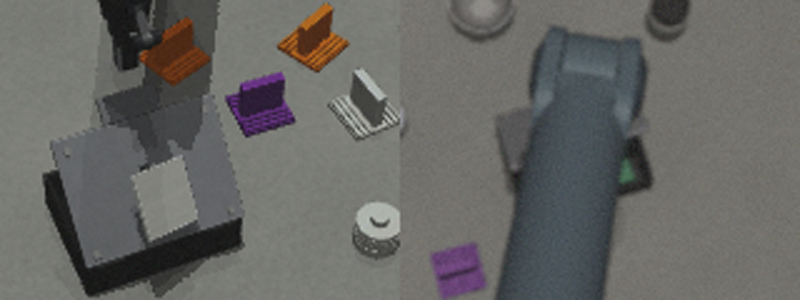

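```bash
python3 -m handwheel '[[1,[0,0.15,0],0],[1,[0,0.15,0],0],[1,[-0.05,0.1,0],0],[1,[-0.05,0.1,0],0],[1,[-0.05,0.1,0],0]]'; python3 w.py
```

```text
t: 3.2
tcp_pos: [0.5238, -0.0483, 0.1398]
orientation: [-0.7, -0.09, 0.102, 0.701]
force: [-15.4, -2.7, 13.1]
opening: -0.0003
t 3.2 tcp [ 0.524 -0.048  0.14 ] yaw x 15.673057637246053 F [-15.377  -2.718  13.095] M [-0.54   3.389 -0.009] open -0.000255949547511147 q7 0.5008916220974712 ydown [-0.017  0.    -1.   ]
```

```bash
python3 -m handwheel '[[1,[0,0,0],0],[1,[0,0,0],0]]'; python3 w.py;  python3 - <<'E'
from h import *
a=vision.grab_frame('scene')[140:260,220:340,::-1]
cv2.imwrite('pics/e2.png',cv2.resize(a,(600,600),interpolation=cv2.INTER_CUBIC))
E
```

```text
t: 3.4
tcp_pos: [0.5223, -0.0488, 0.1378]
orientation: [-0.7, -0.089, 0.103, 0.701]
force: [-11.3, -2.4, 4.2]
opening: -0.0001
t 3.4 tcp [ 0.522 -0.049  0.138] yaw x 15.61491841129145 F [-11.314  -2.396   4.244] M [-0.659  2.488 -0.05 ] open -0.00011703497457066155 q7 0.5004582953198449 ydown [-0.019 -0.001 -1.   ]
```

View pics/e2.png

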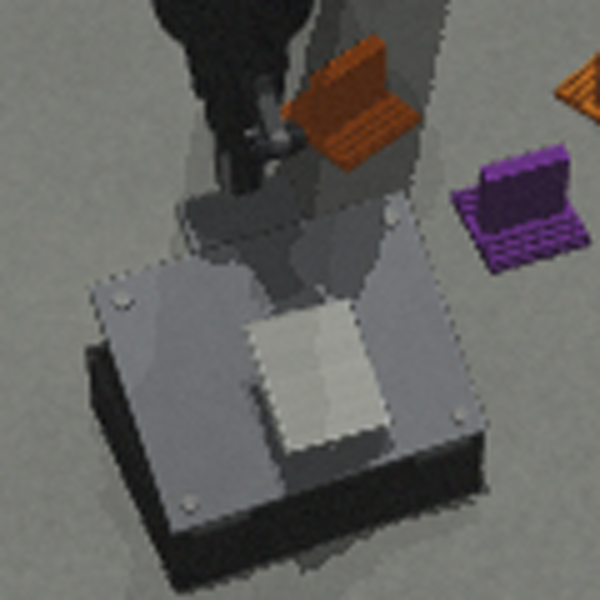

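```bash
cat >> h.py <<'E'
HY=np.radians(15.3);HP=np.array([.647,-.0155,.05]);HR=Ro.from_euler('z',HY).as_matrix()
def lidpt(uv,y,n='scene'):
    o,d=ray(n,uv);o=HR.T@(o-HP);d=HR.T@d;return o+d*(y-o[1])/d[1]
E
python3 - <<'E'
from h import *
np.set_printoptions(precision=4,suppress=True)
f=lambda p:(p[0]/5+220-.4,p[1]/5+140-.4)
for p,y in[((92,285),-.085),((405,195),.085),((102,283),-.085),((428,190),.085),((180,207),-.03)]:
    X=lidpt(f(p),y);print(X,np.hypot(X[0],X[2]),np.arctan2(X[2],-X[0])-np.arctan2(.008,.13))
print(HR.T@(bot.observe()['tcp_pos']-HP))
E
```

```text
[-0.1013 -0.085   0.0788] 0.12831487225105137 0.5999242279002439
[-0.1091  0.085   0.0677] 0.1284002257757491 0.49370684223158107
[-0.0808 -0.085   0.1027] 0.1306360745620335 0.8425047975960425
[-0.0813  0.085   0.0998] 0.12868509761510583 0.8256298139420619
[-0.1259 -0.03    0.0881] 0.1536773329651558 0.5486825598607916
[-0.1291  0.0008  0.0879]
```

```bash
python3 -m handwheel '[[1,[-0.03,0.1,0],0],[1,[-0.02,0.1,0],0],[1,[-0.02,0.1,0],0],[1,[-0.02,0.1,0],0],[1,[-0.02,0.1,0],0]]'; python3 w.py
```

```text
t: 3.95
tcp_pos: [0.5008, -0.0548, 0.085]
orientation: [-0.699, -0.081, 0.109, 0.702]
force: [-22.3, -7.6, 8.1]
opening: 0.0001
t 3.95 tcp [ 0.501 -0.055  0.085] yaw x 15.496721799427421 F [-22.348  -7.569   8.079] M [-1.623  5.169  0.073] open 6.35188600493218e-05 q7 0.5571479160522208 ydown [-0.04  -0.002 -0.999]
```

```bash
python3 - <<'E'
from h import *
a=vision.grab_frame('scene')[150:250,225:325,::-1]
cv2.imwrite('pics/e3.png',cv2.resize(a,(600,600),interpolation=cv2.INTER_CUBIC))
E
```

```text
(no output)
```

View pics/e3.png

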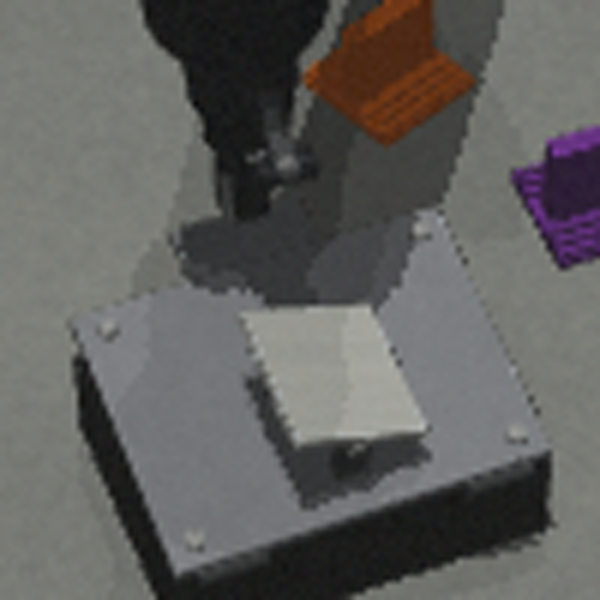

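```bash
python3 -m handwheel '[[1,[0,-0.3,0],0],[1,[0,0,0],0],[1,[0,0,0],0]]'; python3 w.py '[.647-.140*.9645,-.0155-.14*.2639,.09]'
```

```text
t: 4.3
tcp_pos: [0.5211, -0.0494, 0.1214]
orientation: [-0.7, -0.097, 0.096, 0.701]
force: [0.5, -0.5, 0.5]
opening: 0.0003
t 4.3 tcp [ 0.521 -0.049  0.121] yaw x 15.72062517433657 F [ 0.468 -0.478  0.51 ] M [-0.01   0.014  0.063] open 0.0002868595089398774 q7 0.5217362957315914 ydown [ 0.001  0.001 -1.   ]
shift in tool units [-0.097  0.314 -0.004]
```

```bash
python3 -m handwheel '[[1,[-0.07,0.2,0],0],[1,[0,0.2,0],0],[1,[-0.02,0.1,0],0],[1,[0,0.1,0],0],[1,[0,0,0],0]]'; python3 w.py;python3 - <<'E'
from h import *
a=vision.grab_frame('scene')[150:250,225:325,::-1]
cv2.imwrite('pics/e4.png',cv2.resize(a,(600,600),interpolation=cv2.INTER_CUBIC))
E
```

```text
t: 4.8
tcp_pos: [0.5108, -0.0524, 0.0598]
orientation: [-0.7, -0.095, 0.097, 0.701]
force: [-0.4, 0.1, 0.3]
opening: -0.0001
t 4.8 tcp [ 0.511 -0.052  0.06 ] yaw x 15.67051690215675 F [-0.409  0.086  0.313] M [ 0.017  0.011 -0.015] open -7.3905274364964e-05 q7 0.5958603519883682 ydown [-0.003 -0.    -1.   ]
```

View pics/e4.png

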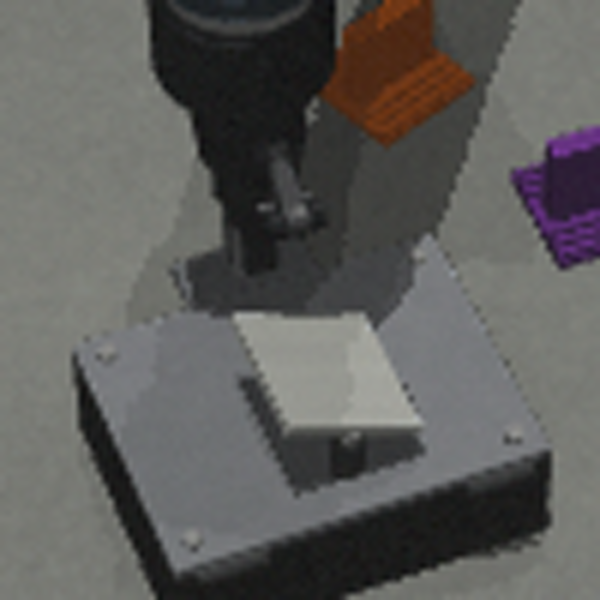

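```bash
python3 -m handwheel '[[1,[0,0.03,0],0],[1,[0,0.03,0],0],[1,[0,0.03,0],0],[1,[0,0,0],0],[1,[0,0,0],0]]'; python3 w.py
```

```text
t: 5.35
tcp_pos: [0.513, -0.0528, 0.0576]
orientation: [-0.699, -0.096, 0.096, 0.702]
force: [-12.8, 2.3, 38.4]
opening: -0.0001
t 5.35 tcp [ 0.513 -0.053  0.058] yaw x 15.581477871986541 F [-12.823   2.282  38.422] M [0.382 2.896 0.026] open -6.973062050144038e-05 q7 0.6071061670422927 ydown [-0.001  0.005 -1.   ]
```

```bash
python3 -m handwheel '[[0.1,[0,-0.3,0],0],[0.1,[0,-0.45,0],0],[0.1,[0,-0.45,0],0],[0.1,[0,-0.3,0.1],0],[0.1,[0,0,0],0]]'; python3 w.py '[.459,.231,.20]'
python3 - <<'E'
from h import *
np.set_printoptions(precision=4,suppress=True)
f=lambda p:(p[0]/5+230-.4,p[1]/5+140-.4)
for n,p in dict(purpleL=(402,190),pN=(443,272),pR=(540,240),orL=(505,92),orN=(583,142),orR=(648,85)).items(): print(n,onz('scene',f(p),.003))
a=vision.grab_frame('scene')[150:250,225:325,::-1]
cv2.imwrite('pics/e5.png',cv2.resize(a,(600,600),interpolation=cv2.INTER_CUBIC))
E
```

```text
t: 5.85
tcp_pos: [0.5135, -0.0421, 0.2077]
orientation: [-0.7, -0.101, 0.093, 0.701]
force: [1.4, 0.6, 0.3]
opening: 0.0385
t 5.85 tcp [ 0.513 -0.042  0.208] yaw x 15.709368992288848 F [1.375 0.589 0.316] M [-0.035 -0.01   0.033] open 0.03851324325339065 q7 0.403515752929896 ydown [ 0.011  0.003 -1.   ]
shift in tool units [0.214 0.08  2.776]
purpleL [0.4151 0.0806 0.003 ]
pN [0.4787 0.0947 0.003 ]
pR [0.4612 0.1524 0.003 ]
orL [0.3443 0.1517 0.003 ]
orN [0.3893 0.1901 0.003 ]
orR [0.3478 0.2367 0.003 ]
```

View pics/e5.png

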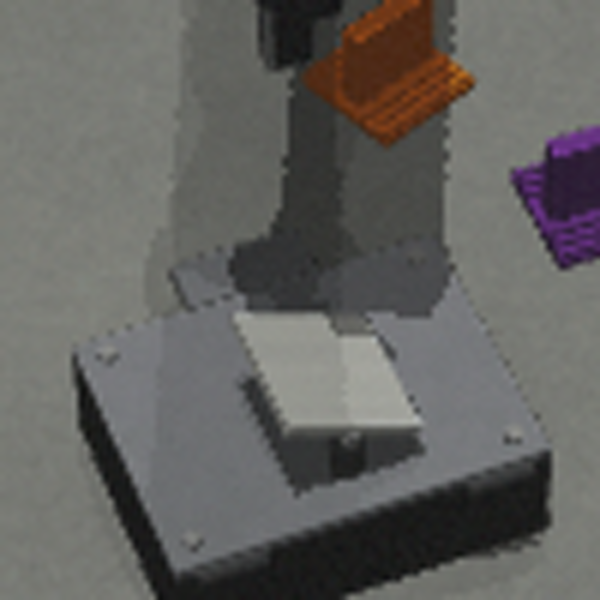

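```bash
python3 -m handwheel '[[0.1,[0.03,0,0.4],0],[0.1,[0.03,0,0.4],0],[0.1,[0.03,0,0.4],0],[0.1,[0.03,0,0.4],0],[0.1,[0.03,0,0.4],0]]'; python3 -m handwheel '[[0.1,[0.03,0,0.4],0],[0.1,[0.03,0,0.37],0],[0.1,[0,0,0],0.045],[0.1,[0,0,0],0.045],[0.1,[0,0,0],0.045]]';python3 -m handwheel '[[0.1,[0,0,0],0.045],[0.1,[0,0,0],0.045],[0.1,[0,0,0],0.045],[0.1,[0,0,0],0.045],[0.1,[0,0,0],0.045]]';python3 -m handwheel '[[0.1,[0,0,0],0.045],[0.1,[0,0,0],0.045],[0.1,[0,0,0],0]]'; python3 w.py '[.459,.231,.07]'
python3 - <<'E'
from h import *
for n in('scene','top'):
    a=vision.grab_frame(n);cv2.imwrite(f'pics/g_{n}.png',a[:,:,::-1])
a=cv2.imread('pics/g_scene.png')
cv2.imwrite('pics/g1.png',cv2.resize(a[130:260,230:400],(800,612),interpolation=cv2.INTER_CUBIC)[:600])
b=cv2.imread('pics/g_top.png')
cv2.imwrite('pics/g2.png',cv2.resize(b[165:265,240:350],(770,700),interpolation=cv2.INTER_CUBIC)[:600])
E
```

```text
t: 6.4
tcp_pos: [0.4684, 0.1544, 0.2008]
orientation: [0.701, 0.095, -0.097, -0.7]
force: [-0.1, 0.0, 0.4]
opening: 0.0381
t: 6.9
tcp_pos: [0.4538, 0.2291, 0.2005]
orientation: [0.706, -0.056, 0.054, -0.704]
force: [0.8, 0.1, 0.2]
opening: 0.0383
t: 7.4
tcp_pos: [0.454, 0.2285, 0.2006]
orientation: [0.643, -0.297, 0.296, -0.641]
force: [-0.5, -0.6, -0.8]
opening: 0.0383
t: 7.7
tcp_pos: [0.454, 0.2286, 0.2007]
orientation: [0.596, -0.382, 0.382, -0.594]
force: [0.3, 0.7, 0.0]
opening: 0.0381
t 7.7 tcp [0.454 0.229 0.201] yaw x -65.36869625976504 F [0.289 0.735 0.036] M [ 0.008 -0.028 -0.025] open 0.03814397327677399 q7 -1.5769655960528148 ydown [-0.002 -0.002 -1.   ]
shift in tool units [-0.003  1.307  0.059]
```

View pics/g1.png

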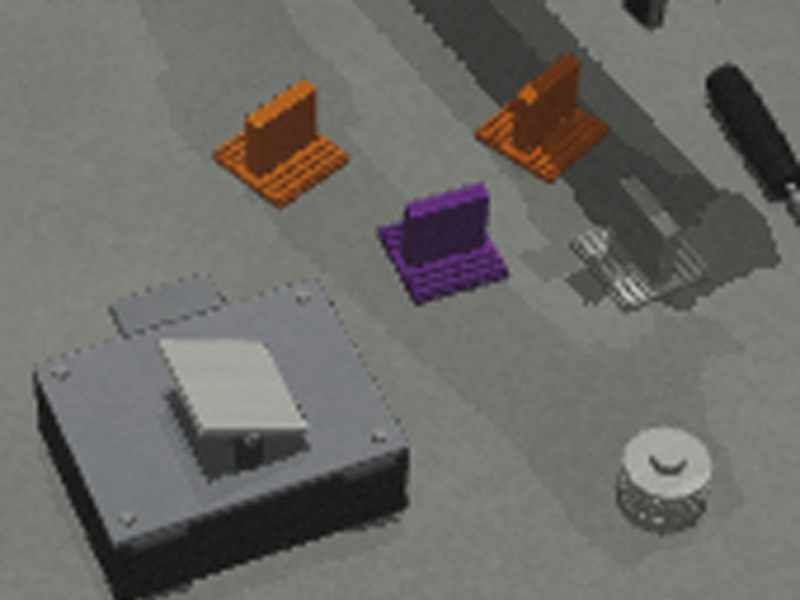

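View pics/g2.png

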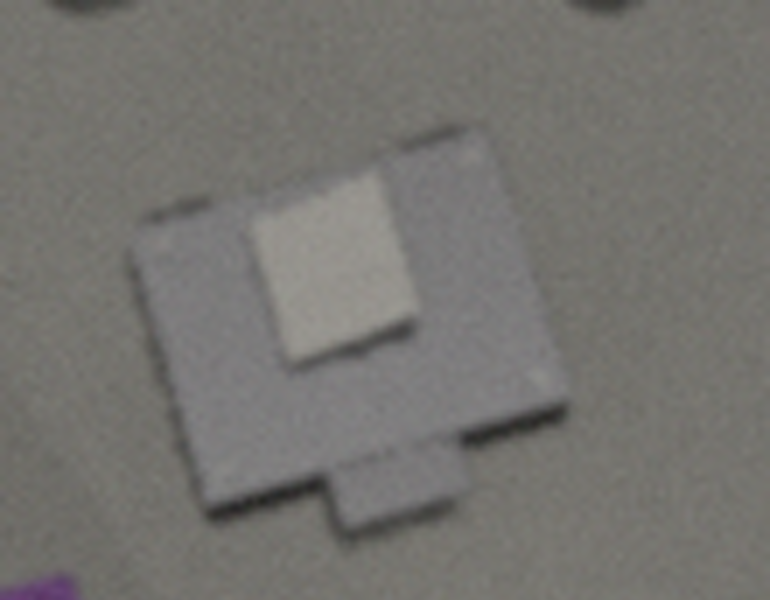

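```bash
python3 - <<'E'
from h import *
np.set_printoptions(precision=4,suppress=True)
out={}
for n,(x,y,w,h),cr in(('scene',(230,130,170,130),None),('top',(240,165,110,100),None)):
    im=cv2.imread(f'pics/g_{n}.png');k=8
    c=cv2.resize(im[y:y+h,x:x+w],None,fx=k,fy=k,interpolation=cv2.INTER_CUBIC)
    c=cv2.GaussianBlur(c,(0,0),5).astype(int)
    sx,sy=((48,83),(43,55))[n=='top']
    p=c[sy*k if n=='top' else 82*k, sx*k if n=='top' else 50*k];
    # seat: bright and not bluish
    g=c.mean(2);m=((g>g[ (40 if n=='top' else 82)*k,(47 if n=='top' else 50)*k]*0.5+0.5*np.median(g[(60 if n=='top' else 90)*k,(30 if n=='top' else 25)*k])) ).astype(np.uint8)
    N,lab,st,ce=cv2.connectedComponentsWithStats(m)
    l=lab[(40 if n=='top' else 82)*k,(47 if n=='top' else 50)*k]
    mm=(lab==l).astype(np.uint8);cn=max(cv2.findContours(mm,0,2)[0],key=cv2.contourArea)
    ap=cv2.approxPolyDP(cn,.06*cv2.arcLength(cn,True),True)[:,0]
    M=cv2.moments(cn)
    print(n,st[l],(ap+.5)/k-.5+[x,y],'cent',(M['m10']/M['m00']+.5)/k-.5+x,(M['m01']/M['m00']+.5)/k-.5+y)
f=lambda p:(p[0]/4.706+230-.4,p[1]/4.706+130-.4); g=lambda p:(p[0]/7+240-.4,p[1]/7+165-.4)
P={}
for a,s,t in(('near-y',(160,340),(418,310)),('near+y',(268,345),(290,365)),('far+y',(307,430),(252,212)),('far-y',(200,430),(380,170))):
    X,e=tri(f(s),g(t));P[a]=X;print(a,X,e,HR.T@(X-HP))
print(sum(P.values())/4)
for nm,s in(('lid -y free',(33,373)),('lid+y free',(320,278)),('+y hinge',(408,448)),('-y hinge',(115,545)),):print(nm,onz('scene',f(s),.058))
for nm,s in(('lid +y free',(208,505)),('lid-y free',(568,400)),('+y hinge',(132,252)),('-y hinge',(490,130)),('tab+',(345,535)),('tab-',(465,495))):print(nm,onz('top',g(s),.056))
E
```

```text
scene [  274   576   247   150 25499] [[263.9375 201.9375]
 [272.9375 219.9375]
 [294.5625 219.8125]
 [284.5625 202.3125]] cent 278.9616165376216 210.9570577724836
top [  292   203   183   200 23791] [[292.5625 189.9375]
 [276.0625 196.6875]
 [281.4375 214.6875]
 [298.6875 208.4375]] cent 287.3317562657308 202.48627521358432
near-y [ 0.574  -0.0637  0.1034] 0.002964487801915479 [-0.0831 -0.0272  0.0534]
near+y [ 0.5571 -0.0061  0.0713] 0.007012841730393874 [-0.0842  0.0328  0.0213]
far+y [0.6243 0.0085 0.0797] 0.004218804959559491 [-0.0155  0.0291  0.0297]
far-y [ 0.6365 -0.0483  0.1034] 0.0030550174700089494 [-0.0188 -0.0288  0.0534]
[ 0.598  -0.0274  0.0894]
lid -y free [ 0.5521 -0.1317  0.058 ]
lid+y free [0.5006 0.0333 0.058 ]
+y hinge [0.6259 0.0652 0.058 ]
-y hinge [ 0.6718 -0.0953  0.058 ]
lid +y free [0.4974 0.0272 0.056 ]
lid-y free [ 0.5425 -0.1325  0.056 ]
+y hinge [0.6122 0.0606 0.056 ]
-y hinge [ 0.6667 -0.1008  0.056 ]
tab+ [ 0.4834 -0.0329  0.056 ]
tab- [ 0.5006 -0.086   0.056 ]
```

```bash
python3 - <<'E'
from h import *
np.set_printoptions(precision=4,suppress=True)
s=(278.96,210.96);t=(287.33,202.49)
print(tri(s,t),onz('scene',s,.092),onz('top',t,.092))
HR2=Ro.from_euler('z',np.radians(15.8)).as_matrix()
for q in(onz('scene',s,.092),onz('top',t,.092)):print(HR2.T@(q-HP))
# project seat model corners for slopes, compare with measured
ms=np.array([[263.9,201.9],[284.6,202.3],[294.6,219.8],[272.9,219.9]]);mt=np.array([[298.7,208.4],[281.4,214.7],[276.1,196.7],[292.6,189.9]])
c=(onz('scene',s,.092)+onz('top',t,.092))/2
for a in(.2,.3,.35,.4,.45,.5):
    for nm,m in(('scene',ms),('top',mt)):
        P=[proj(nm,c+HR2@(np.array([x,y*np.cos(a),-y*np.sin(a)]))) for x,y in((-.033,-.033),(-.033,.033),(.033,.033),(.033,-.033))]
        e=np.array(P)-m;e-=e.mean(0);print(a,nm,np.sqrt((e**2).mean()))
E
```

```text
(array([ 0.5972, -0.0278,  0.0908]), np.float64(0.0032826028654956638)) [ 0.5983 -0.0262  0.092 ] [ 0.5968 -0.0294  0.092 ]
[-0.0498  0.003   0.042 ]
[-0.0521  0.0003  0.042 ]
0.2 scene 1.9661702650201374
0.2 top 1.4245828464368888
0.3 scene 1.3674574522354488
0.3 top 1.288661969398084
0.35 scene 1.075605680321755
0.35 top 1.2062556289890156
0.4 scene 0.8142741575635626
0.4 top 1.1175593933341679
0.45 scene 0.6406108969949027
0.45 top 1.0270203607816777
0.5 scene 0.648771721275529
0.5 top 0.9416121834613785
```

```bash
python3 -m handwheel '[[0.1,[0,0.4,0.06],0],[0.1,[0,0.45,0],0],[0.1,[0,0.45,0],0],[0.1,[0,0,0],0]]'; python3 w.py '[.459,.231,.022]'
python3 - <<'E'
from h import *
a=vision.grab_frame('scene')[150:210,330:410,::-1]
cv2.imwrite('pics/k1.png',cv2.resize(a,(800,600),interpolation=cv2.INTER_CUBIC))
E
```

```text
t: 8.2
tcp_pos: [0.4544, 0.2285, 0.066]
orientation: [0.601, -0.383, 0.379, -0.59]
force: [-0.8, -0.6, -0.1]
opening: 0.0381
t 8.2 tcp [0.454 0.229 0.066] yaw x -65.23058523147648 F [-0.822 -0.601 -0.068] M [-0.06  0.1   0.01] open 0.03813616786621439 q7 -1.416950494944892 ydown [-0.012 -0.01  -1.   ]
shift in tool units [-0.005  0.439  0.059]
```

View pics/k1.png

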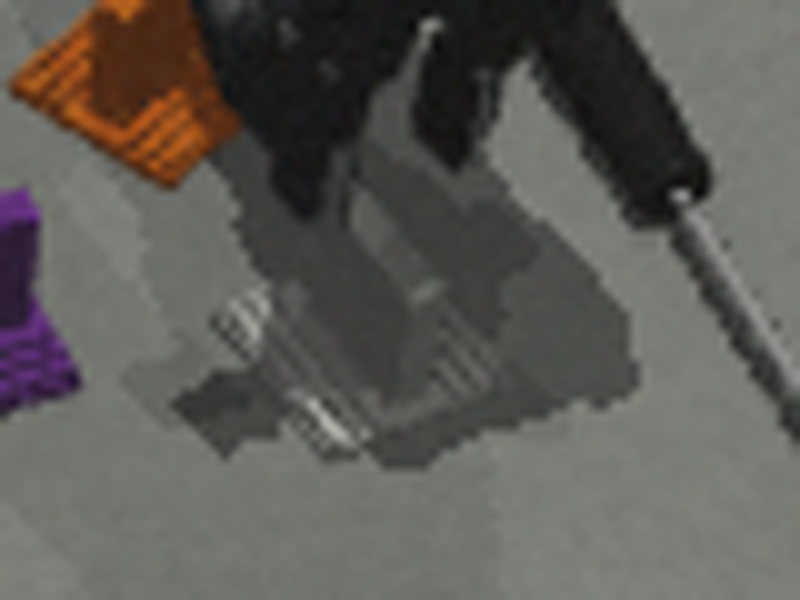

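```bash
python3 -m handwheel '[[0.1,[0,0.2,0],0],[0.1,[0,0.2,0],0],[0.1,[0,0,0],0],[0.1,[0,0,0],0]]'; python3 w.py '[.459,.231,.022]'
```

```text
t: 8.65
tcp_pos: [0.4619, 0.2327, 0.0344]
orientation: [-0.594, 0.381, -0.382, 0.596]
force: [1.0, 0.2, 0.5]
opening: 0.0385
t 8.65 tcp [0.462 0.233 0.034] yaw x -65.33962704887308 F [0.95  0.243 0.518] M [ 0.062  0.035 -0.002] open 0.03853831836441515 q7 -1.3706371462757858 ydown [ 0.003  0.002 -1.   ]
shift in tool units [ 0.004  0.124 -0.034]
```

```bash
python3 -m handwheel '[[0.1,[0,0.08,-0.03],0],[0.1,[0,0.03,0],0],[1,[0,0,0],0],[1,[0,0,0],0],[1,[0,0,0],0]]'; python3 w.py
```

```text
t: 9.15
tcp_pos: [0.458, 0.2309, 0.0216]
orientation: [-0.595, 0.382, -0.382, 0.595]
force: [0.0, -0.7, 2.3]
opening: 0.0109
t 9.15 tcp [0.458 0.231 0.022] yaw x -65.35714867073109 F [ 0.023 -0.689  2.344] M [-0.024  0.033 -0.023] open 0.010925520058325776 q7 -1.3581233372236075 ydown [ 0.001  0.    -1.   ]
```

```bash
python3 -m handwheel '[[1,[0,-0.1,0],0],[1,[0,-0.45,0],0],[1,[0,-0.45,0],0],[1,[0,-0.45,0],0],[1,[0,-0.25,0],0]]'; python3 -m handwheel '[[1,[0,0,0],-0.045],[1,[0,0,0],-0.045],[1,[0,0,0],-0.045],[1,[0,0,0],-0.045],[1,[0,0,0],-0.045]]';python3 -m handwheel '[[1,[0,0,0],-0.045],[1,[0,0,0],-0.045],[1,[0,0,0],-0.045],[1,[0,0,0],-0.045],[1,[0,0,0],-0.045]]'; python3 -m handwheel '[[1,[0,0,0],0]]'; python3 w.py '[.5975,-.028,.18]'
python3 - <<'E'
from h import *
a=vision.grab_frame('scene')[80:200,320:480,::-1]
cv2.imwrite('pics/k2.png',cv2.resize(a,(800,600),interpolation=cv2.INTER_CUBIC))
E
```

```text
t: 9.65
tcp_pos: [0.4594, 0.231, 0.1954]
orientation: [-0.593, 0.382, -0.383, 0.597]
force: [-0.3, 0.8, -1.0]
opening: 0.011
t: 10.15
tcp_pos: [0.4572, 0.2302, 0.1915]
orientation: [0.691, -0.151, 0.15, -0.691]
force: [0.4, -0.0, -1.1]
opening: 0.0113
t: 10.65
tcp_pos: [0.4572, 0.2301, 0.1915]
orientation: [0.7, 0.098, -0.098, -0.7]
force: [-1.0, -0.7, -0.9]
opening: 0.0114
t: 10.75
tcp_pos: [0.4573, 0.2302, 0.1915]
orientation: [0.701, 0.096, -0.096, -0.701]
force: [-0.4, 0.1, -1.0]
opening: 0.0108
t 10.75 tcp [0.457 0.23  0.191] yaw x 15.593561689184591 F [-0.36   0.061 -0.995] M [ 0.005 -0.027  0.021] open 0.01082444404104525 q7 -0.1815927220583756 ydown [-0. -0. -1.]
shift in tool units [ 0.656  0.115 -2.863]
```

View pics/k2.png

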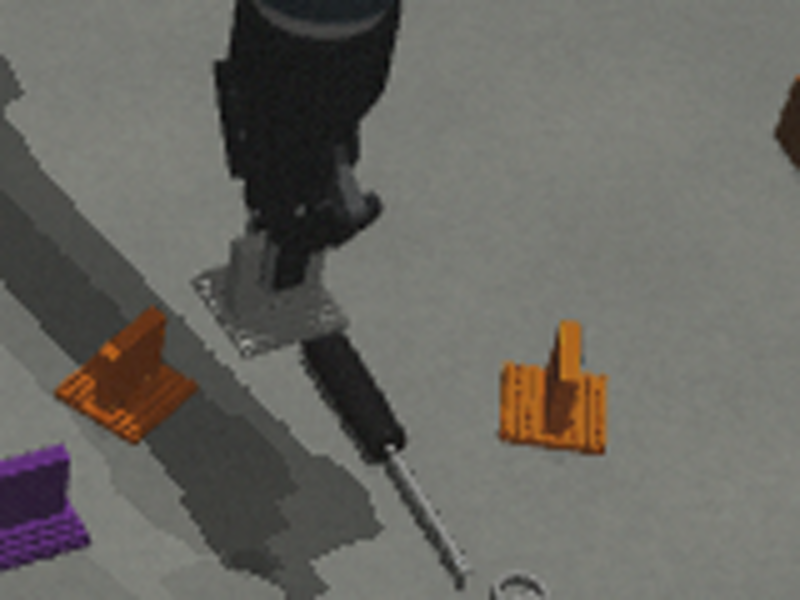

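```bash
python3 -m handwheel '[[1,[0.09,0,-0.4],0],[1,[0.09,0,-0.4],0],[1,[0.09,0,-0.4],0],[1,[0.09,0,-0.4],0],[1,[0.09,0,-0.4],0]]'; python3 -m handwheel '[[1,[0.09,0,-0.4],0],[1,[0.09,0,-0.4],0],[1,[0,0,-0.08],0],[1,[0,0,0],0]]'; python3 w.py '[.598,-.031,.15]'
```

```text
t: 11.3
tcp_pos: [0.5552, 0.0488, 0.1915]
orientation: [-0.701, -0.095, 0.095, 0.701]
force: [0.2, 0.6, -1.5]
opening: 0.0108
t: 11.7
tcp_pos: [0.5958, -0.0326, 0.1914]
orientation: [0.701, 0.094, -0.094, -0.7]
force: [-0.1, -0.5, -0.5]
opening: 0.0111
t 11.7 tcp [ 0.596 -0.033  0.191] yaw x 15.236319154260425 F [-0.115 -0.487 -0.507] M [0.051 0.017 0.04 ] open 0.01105750842124274 q7 0.4632329879153875 ydown [-0.    -0.001 -1.   ]
shift in tool units [0.025 0.414 0.011]
```

```bash
python3 -m handwheel '[[1,[0.02,0.25,0.01],0],[1,[0,0.16,0],0],[1,[0,0,0],0],[1,[0,0,0],0]]'; python3 w.py '[.598,-.031,.13]'
python3 - <<'E'
from h import *
for n in('scene','top'):
    a=vision.grab_frame(n);cv2.imwrite(f'pics/m_{n}.png',a[:,:,::-1])
a=cv2.imread('pics/m_scene.png')
cv2.imwrite('pics/m1.png',cv2.resize(a[165:265,225:345],(720,600),interpolation=cv2.INTER_CUBIC))
E
```

```text
t: 12.1
tcp_pos: [0.5967, -0.0267, 0.1497]
orientation: [-0.7, -0.096, 0.097, 0.701]
force: [0.9, 1.1, -1.9]
opening: 0.0106
t 12.1 tcp [ 0.597 -0.027  0.15 ] yaw x 15.730518266628382 F [ 0.867  1.068 -1.876] M [-0.02  -0.022 -0.004] open 0.010621852570596276 q7 0.49175066664718114 ydown [-0.002  0.    -1.   ]
shift in tool units [ 0.001  0.197 -0.045]
```

View pics/m1.png

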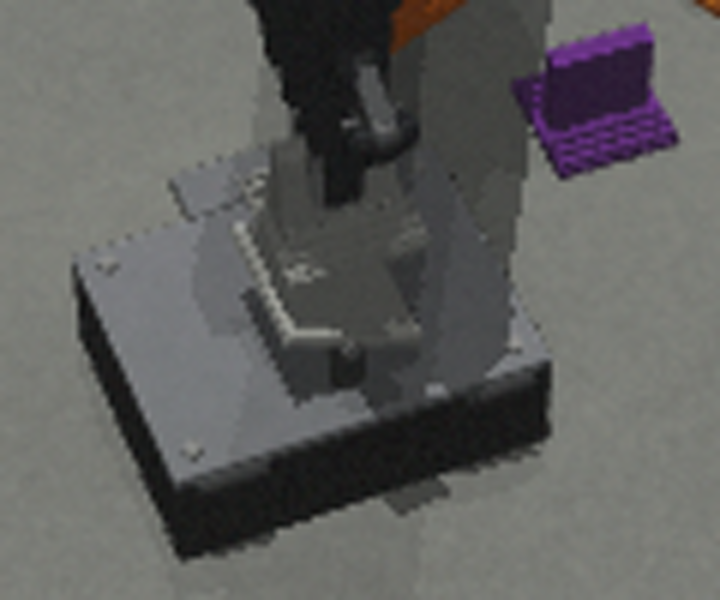

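```bash
python3 -m handwheel '[[1,[0,0.08,-0.05],0],[1,[0,0.08,0],0],[1,[0,0.04,0],0],[1,[0,0,0],0]]'; python3 w.py '[.598,-.031,.128]'
```

```text
t: 12.6
tcp_pos: [0.5979, -0.033, 0.1291]
orientation: [-0.7, -0.095, 0.097, 0.701]
force: [0.3, -0.3, -1.5]
opening: 0.0111
t 12.6 tcp [ 0.598 -0.033  0.129] yaw x 15.62234612853723 F [ 0.276 -0.294 -1.524] M [ 0.007  0.008 -0.013] open 0.01111491887813323 q7 0.5164546312698104 ydown [-0.002 -0.    -1.   ]
shift in tool units [0.006 0.011 0.019]
```

```bash
python3 -m handwheel '[[1,[0,0.03,0.02],0],[1,[0,0.03,0],0],[1,[0,0,0],0]]'; python3 w.py
```

```text
t: 12.9
tcp_pos: [0.5989, -0.0312, 0.1267]
orientation: [-0.7, -0.096, 0.096, 0.701]
force: [-5.0, 1.0, 10.5]
opening: 0.0109
t 12.9 tcp [ 0.599 -0.031  0.127] yaw x 15.637484879765259 F [-4.96   1.019 10.488] M [-0.105  1.039 -0.094] open 0.010897039662815258 q7 0.5169451935692803 ydown [ 0.     0.001 -1.   ]
```

```bash
python3 -m handwheel '[[1,[0,0.021,0.03],0],[1,[0,0.024,0.028],0],[1,[0,0.025,0.026],0],[1,[0,0,0],0]]'; python3 w.py
python3 - <<'E'
from h import *
a=vision.grab_frame('scene')[:,:,::-1]
cv2.imwrite('pics/m2.png',cv2.resize(a[165:265,225:345],(720,600),interpolation=cv2.INTER_CUBIC))
E
```

```text
t: 13.3
tcp_pos: [0.5985, -0.0255, 0.1219]
orientation: [0.701, 0.098, -0.094, -0.7]
force: [-4.5, -1.2, 16.8]
opening: 0.0111
t 13.3 tcp [ 0.599 -0.026  0.122] yaw x 15.58682433082266 F [-4.491 -1.225 16.755] M [-0.956  1.051 -0.134] open 0.011054843694589048 q7 0.5067208770844158 ydown [ 0.005 -0.002 -1.   ]
```

View pics/m2.png

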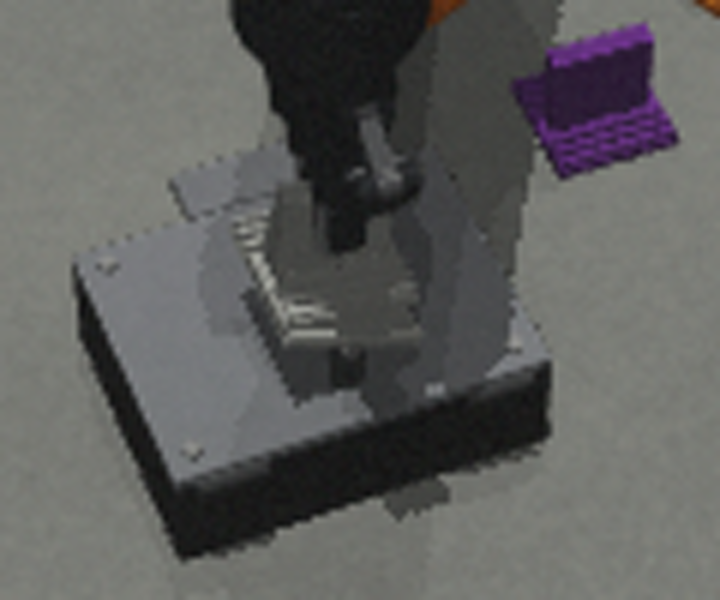

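```bash
python3 -m handwheel '[[1,[0,0.028,0.025],0],[1,[0,0.029,0.022],0],[1,[0,0.031,0.02],0],[1,[0,0,0],0]]'; python3 w.py '[.5927,-.0109,.11]'
python3 - <<'E'
from h import *
a=vision.grab_frame('scene')[:,:,::-1]
cv2.imwrite('pics/m3.png',cv2.resize(a[165:265,225:345],(720,600),interpolation=cv2.INTER_CUBIC))
E
```

```text
t: 13.75
tcp_pos: [0.5974, -0.0178, 0.1128]
orientation: [0.701, 0.098, -0.094, -0.7]
force: [-3.3, -0.3, 13.8]
opening: 0.0109
t 13.75 tcp [ 0.597 -0.018  0.113] yaw x 15.62527153196623 F [-3.288 -0.334 13.807] M [-0.7    0.651 -0.106] open 0.010897784993561326 q7 0.5011576133475598 ydown [ 0.006 -0.001 -1.   ]
shift in tool units [-0.027  0.027  0.079]
```

View pics/m3.png

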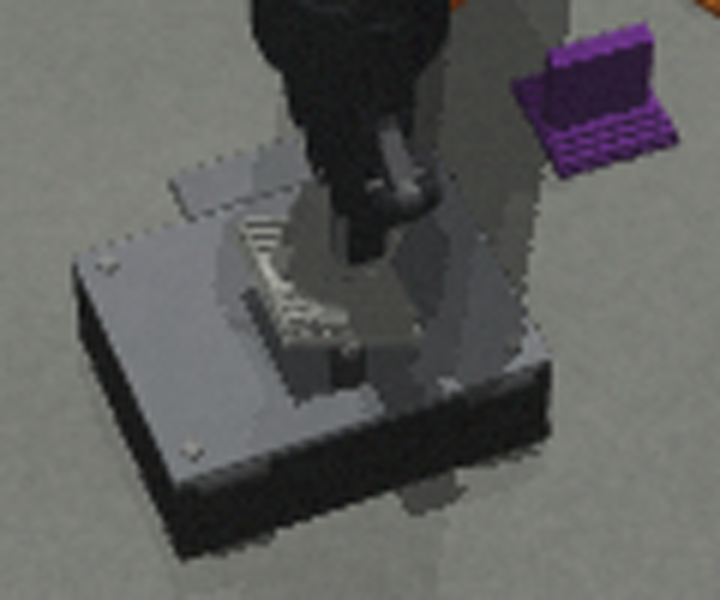

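```bash
python3 -m handwheel '[[1,[0,0.03,0.02],0],[1,[0,0,0],0]]'; python3 w.py;  python3 -m handwheel '[[1,[0,0.03,0.02],0],[1,[0,0,0],0]]'; python3 w.py '[.5927,-.0109,.11]'
```

```text
t: 14.0
tcp_pos: [0.5973, -0.0156, 0.1098]
orientation: [0.701, 0.099, -0.094, -0.7]
force: [-3.0, 0.1, 13.4]
opening: 0.0109
t 14.0 tcp [ 0.597 -0.016  0.11 ] yaw x 15.64063098963493 F [-3.014  0.068 13.431] M [-0.628  0.478 -0.069] open 0.010916423397584526 q7 0.49990060185811047 ydown [ 0.007 -0.    -1.   ]
t: 14.2
tcp_pos: [0.5974, -0.0137, 0.1078]
orientation: [0.701, 0.099, -0.093, -0.7]
force: [-4.7, 0.4, 18.1]
opening: 0.0113
t 14.2 tcp [ 0.597 -0.014  0.108] yaw x 15.638672473448322 F [-4.681  0.397 18.078] M [-0.649  0.764 -0.095] open 0.011295199418491568 q7 0.4986156181795855 ydown [ 0.008 -0.    -1.   ]
shift in tool units [-0.038 -0.022  0.04 ]
```

```bash
python3 - <<'E'
from h import *
a=vision.grab_frame('scene')[:,:,::-1]
cv2.imwrite('pics/m4.png',cv2.resize(a[190:245,245:315],(764,600),interpolation=cv2.INTER_CUBIC))
E
```

```text
(no output)
```

View pics/m4.png

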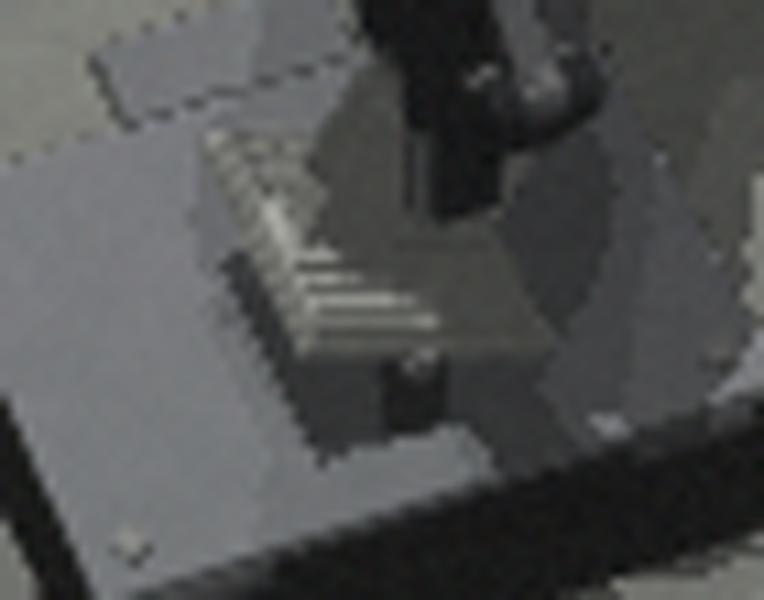

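```bash
python3 -m handwheel '[[1,[0,0.02,0.01],0],[1,[0,0,0],0]]'; python3 w.py;  python3 -m handwheel '[[1,[0,0.02,0.01],0],[1,[0,0,0],0]]'; python3 w.py '[.5927,-.0109,.11]'
```

```text
t: 14.45
tcp_pos: [0.5976, -0.0134, 0.1076]
orientation: [0.701, 0.099, -0.093, -0.7]
force: [-6.5, 0.1, 25.4]
opening: 0.0109
t 14.45 tcp [ 0.598 -0.013  0.108] yaw x 15.604135640924907 F [-6.511  0.088 25.447] M [-0.802  1.394 -0.093] open 0.010943024941697067 q7 0.498323932487569 ydown [ 0.009  0.    -1.   ]
t: 14.65
tcp_pos: [0.5977, -0.0133, 0.1075]
orientation: [0.701, 0.099, -0.093, -0.7]
force: [-10.6, -0.0, 35.2]
opening: 0.0109
t 14.65 tcp [ 0.598 -0.013  0.107] yaw x 15.57500013972328 F [-10.556  -0.039  35.164] M [-0.987  2.18  -0.127] open 0.010910617806285435 q7 0.4980480125366024 ydown [ 0.009  0.    -1.   ]
shift in tool units [-0.042 -0.026  0.037]
```

```bash
python3 -m handwheel '[[1,[0,-0.1,0],0],[1,[0,-0.2,0],0],[1,[0,0,0],0],[1,[0,0,0],0]]'; python3 w.py '[.5927,-.0109,.11]'
python3 - <<'E'
from h import *
for n in('scene','top'):
    a=vision.grab_frame(n);cv2.imwrite(f'pics/n_{n}.png',a[:,:,::-1])
a=cv2.imread('pics/n_scene.png')
cv2.imwrite('pics/n1.png',cv2.resize(a[180:245,240:315],(690,598),interpolation=cv2.INTER_CUBIC))
a=cv2.imread('pics/n_top.png')
cv2.imwrite('pics/n2.png',cv2.resize(a[155:245,240:340],(660,594),interpolation=cv2.INTER_CUBIC))
E
```

```text
t: 15.05
tcp_pos: [0.5928, -0.0103, 0.1283]
orientation: [-0.7, -0.097, 0.096, 0.701]
force: [0.9, 0.1, -1.1]
opening: 0.011
t 15.05 tcp [ 0.593 -0.01   0.128] yaw x 15.668926604803742 F [ 0.872  0.143 -1.134] M [-0.053  0.027  0.023] open 0.010982667847234813 q7 0.4758667927376445 ydown [ 0.001  0.    -1.   ]
shift in tool units [-0.003  0.183 -0.006]
```

View pics/n1.png

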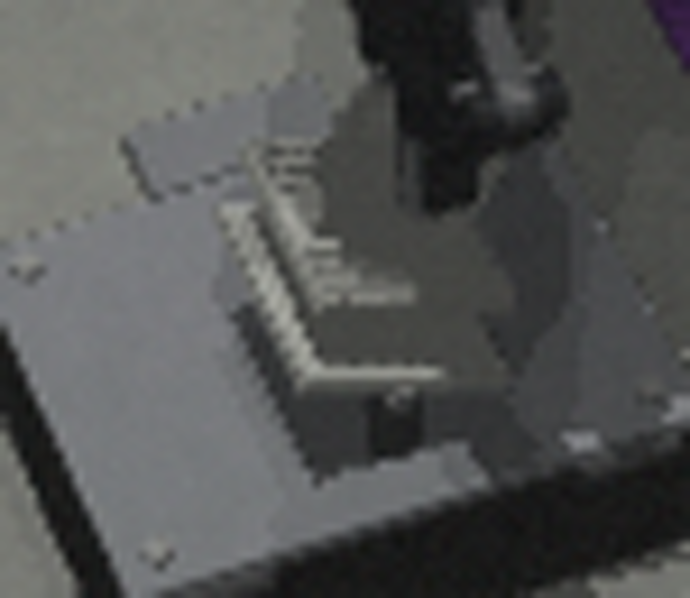

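View pics/n2.png

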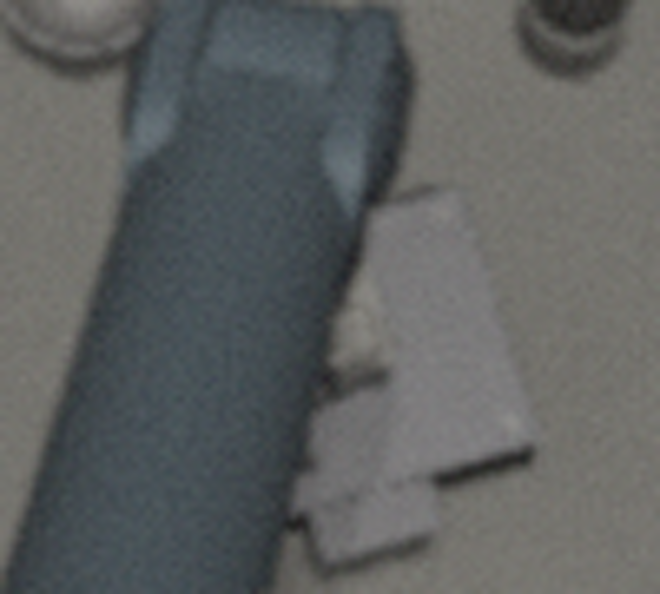

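```bash
python3 - <<'E'
from h import *
np.set_printoptions(precision=1,suppress=True)
R=Ro.from_euler('z',np.radians(15.7)).as_matrix()
G=np.array([.5928,-.0103,.1473])
for a in(.4,.45,.5):
  n=R@[0,np.sin(a),np.cos(a)];d=R@[0,np.cos(a),-np.sin(a)];x=R[:,0]
  C0=G-.0375*n
  for nm,p in(('near-up',C0-.03*d-.03*x),('far-up',C0-.03*d+.03*x),('far-down',C0+.03*d+.03*x)):
    print(a,nm,((proj('scene',p)-[240,180])+.5)*9.2)
  S=np.array([.5975,-.028,.092])
  for nm,p in(('seat near-up',S-.033*d-.033*x),('far-up',S-.033*d+.033*x),('far-down',S+.033*d+.033*x)):
    print(a,nm,((proj('scene',p)-[240,180])+.5)*9.2)
  c=C0-S; print('offset x,d,n mm',1e3*np.array([c@x,c@d,c@n]))
E
```

```text
0.4 near-up [231.2 157.7]
0.4 far-up [312.  320.2]
0.4 far-down [506.4 314. ]
0.4 seat near-up [206.8 202.9]
0.4 far-up [294.1 381.3]
0.4 far-down [506.  372.9]
offset x,d,n mm [ 0.3 -4.7 20.6]
0.45 near-up [227.1 153.7]
0.45 far-up [307.9 316.3]
0.45 far-down [498.3 317.9]
0.45 seat near-up [209.  198.6]
0.45 far-up [296.4 377. ]
0.45 far-down [503.6 377.1]
offset x,d,n mm [ 0.3 -7.6 20.3]
0.5 near-up [223.4 149.5]
0.5 far-up [304.2 312.2]
0.5 far-down [490.2 321.6]
0.5 seat near-up [211.4 194.3]
0.5 far-up [299.  372.7]
0.5 far-down [501.  381.2]
offset x,d,n mm [  0.3 -10.4  19.8]
```

```bash
python3 - <<'E'
import cv2,numpy as np
a=cv2.imread('pics/n_scene.png')[192:226,260:300]
a=np.clip(a.astype(float)*1.5,0,255).astype(np.uint8)
b=cv2.resize(a,(800,680),interpolation=cv2.INTER_NEAREST)[:600]
for i in range(0,40,5): cv2.putText(b,str(260+i),(i*20,10),0,.35,(0,255,255));cv2.line(b,(i*20,0),(i*20,600),(0,255,255),1) if 0 else None
for i in range(0,30,5): cv2.putText(b,str(192+i),(0,i*20+10),0,.35,(0,255,0))
cv2.imwrite('pics/n3.png',b)
E
```

```text
(no output)
```

View pics/n3.png

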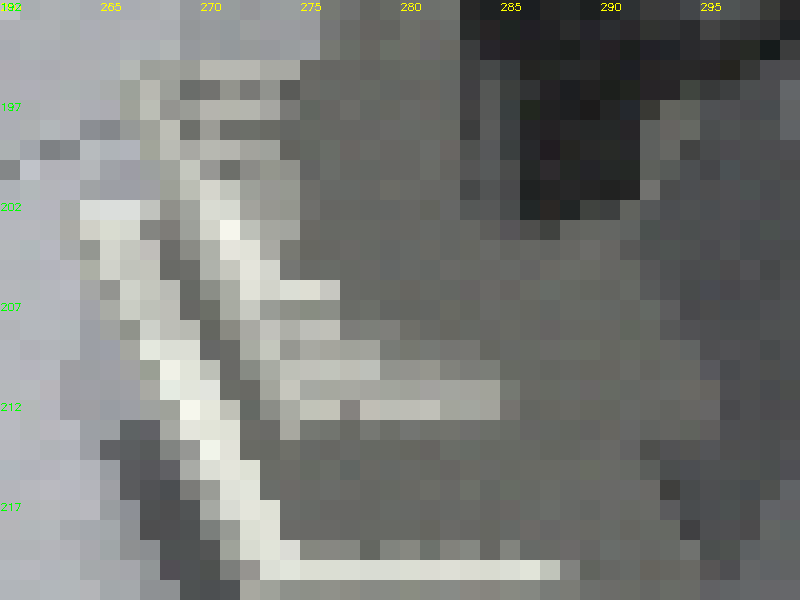

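```bash
python3 -m handwheel '[[1,[-0.01,0.05,-0.033],0],[1,[0,0.06,0],0],[1,[0,0.05,0],0],[1,[0,0,0],0],[1,[0,0,0],0]]'; python3 w.py
```

```text
t: 15.65
tcp_pos: [0.5923, -0.0142, 0.1119]
orientation: [0.701, 0.096, -0.097, -0.7]
force: [-0.0, -0.9, -0.4]
opening: 0.0113
t 15.65 tcp [ 0.592 -0.014  0.112] yaw x 15.639518367723939 F [-0.013 -0.897 -0.396] M [-0.014 -0.021 -0.001] open 0.011271598320495492 q7 0.4940251008883725 ydown [-0.001 -0.    -1.   ]
```

```bash
python3 -m handwheel '[[1,[0,0.03,0],0],[1,[0,0.02,0],0],[1,[0,0,0],0],[1,[0,0,0],0]]'; python3 w.py; python3 -m handwheel '[[1,[0,0.015,0],0],[1,[0,0,0],0]]'; python3 w.py
```

```text
t: 16.05
tcp_pos: [0.593, -0.0139, 0.1079]
orientation: [-0.7, -0.097, 0.096, 0.701]
force: [-0.1, 0.5, 0.9]
opening: 0.011
t 16.05 tcp [ 0.593 -0.014  0.108] yaw x 15.657696201471001 F [-0.121  0.508  0.857] M [ 0.124 -0.03   0.011] open 0.010980520094185339 q7 0.4979367388190313 ydown [ 0.001  0.    -1.   ]
t: 16.25
tcp_pos: [0.5934, -0.0135, 0.1076]
orientation: [-0.7, -0.097, 0.096, 0.701]
force: [-3.5, 1.0, 7.9]
opening: 0.0108
t 16.25 tcp [ 0.593 -0.013  0.108] yaw x 15.67392968330857 F [-3.461  1.018  7.904] M [ 0.078  0.404 -0.026] open 0.01079976509103516 q7 0.4990334171286334 ydown [ 0.001  0.001 -1.   ]
```

```bash
python3 - <<'E'
from h import *
for n in('scene','top'):
    a=vision.grab_frame(n);cv2.imwrite(f'pics/p_{n}.png',a[:,:,::-1])
a=cv2.imread('pics/p_scene.png')[195:229,258:298]
a=np.clip(a.astype(float)*1.5,0,255).astype(np.uint8)
b=cv2.resize(a,(800,680),interpolation=cv2.INTER_NEAREST)[:600]
for i in range(0,40,5): cv2.putText(b,str(258+i),(i*20,10),0,.35,(0,255,255))
for i in range(0,30,5): cv2.putText(b,str(195+i),(0,i*20+10),0,.35,(0,255,0))
cv2.imwrite('pics/p1.png',b)
print(proj('scene',[.5975,-.028,.092]))
E
```

```text
[278.21359341 210.77810928]
```

View pics/p1.png

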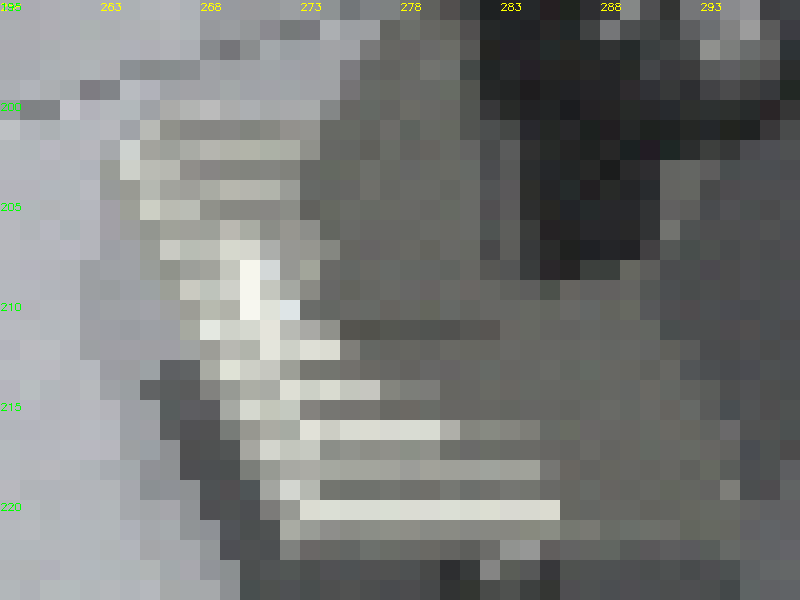

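```bash
python3 -m handwheel '[[1,[-0.007,0.01,0],0],[1,[-0.003,0.015,0],0],[1,[0,0,0],0],[1,[0,0,0],0]]'; python3 w.py; python3 -m handwheel '[[1,[0.003,-0.015,0],0],[1,[0,0,0],0],[1,[0,0,0],0],[1,[0,0,0],0],[1,[0,0,0],0]]'; python3 w.py
```

```text
t: 16.75
tcp_pos: [0.5936, -0.0132, 0.1073]
orientation: [-0.7, -0.098, 0.095, 0.701]
force: [-5.6, 3.6, 16.2]
opening: 0.0108
t 16.75 tcp [ 0.594 -0.013  0.107] yaw x 15.703911373090257 F [-5.583  3.64  16.219] M [ 0.031  1.106 -0.1  ] open 0.010761496459020527 q7 0.500921314909724 ydown [ 0.003  0.003 -1.   ]
t: 17.25
tcp_pos: [0.5936, -0.0133, 0.1074]
orientation: [-0.7, -0.098, 0.095, 0.701]
force: [-2.6, 3.0, 10.5]
opening: 0.0111
t 17.25 tcp [ 0.594 -0.013  0.107] yaw x 15.688722248659179 F [-2.574  3.045 10.486] M [ 0.164  0.497 -0.01 ] open 0.011145221928802497 q7 0.49978377095780724 ydown [ 0.003  0.002 -1.   ]
```

```bash
python3 - <<'E'
from h import *
a=vision.grab_frame('scene')[:,:,::-1];cv2.imwrite('pics/q.png',a)
c=cv2.resize(np.clip(a[170:250,235:335]*1.4,0,255).astype(np.uint8),(700,560),interpolation=cv2.INTER_CUBIC)
cv2.imwrite('pics/q2.png',c)
E
```

```text
(no output)
```

View pics/q.png

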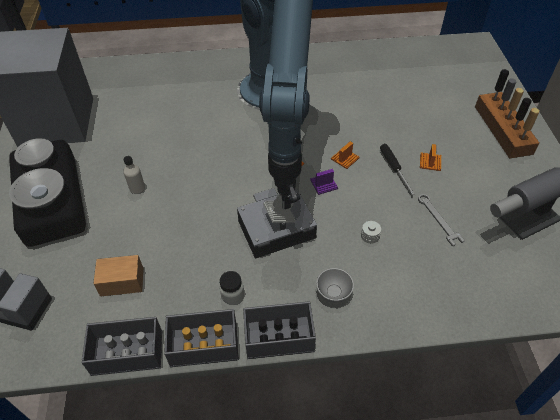

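View pics/q2.png

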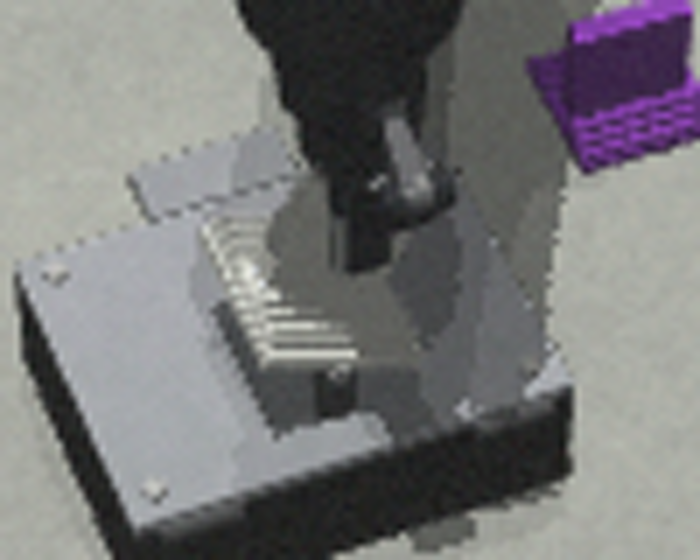

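The scene picture shows the lid closed, the sink flush on the face at about (280,212), and every bystander at its original pixel. I hand the job in.

```bash
python3 -c "
from bench import bot
print(bot.finish_job());s=bot.observe();print(s['t'],s['force'],s['opening'])"
```

```text
the job is handed in; nothing more can be done
None
the job is handed in; nothing more can be done
```

I closed the lid and set the square heat sink flush on the sloped face. I handed the job in at about 17.3 s, still gripping the sink and pressing it down.

- **Lid:** I pressed it shut at its tab. The fingertips stopped hard at 57.6 mm with 38 N, where the closed tab should be at 58 mm, and the pictures show it closed.
- **Tilt:** The tool cannot tilt, so I tipped the sink in the grip against the bracket's upper edge until it met the face firmly at 35 N. I then lifted it, measured its offset from the face in the scene picture, and set it down again.
- **Final state:** The push is a steady 10.5 N upward reaction, and the fingers are stopped on the rib at 11 mm. The sink's edges look parallel to the face's edges in the picture. I judge it centred to about 1 to 2 mm.
- **Bystanders:** In the final scene picture everything else on the bench is where it started.

Some checks were weak or disagreed:
- The two cameras put the face centre 3 mm apart sideways.
- The sink slid about 3.5 mm in the grip while tipping, and I corrected for it.
- At the final light push the moment reading puts the pressure about 20 mm downhill of centre. At 16 N it was only about 6 mm off.
- The arm hid most of the top view at the end.

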